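# Rack the line samples in line order

### The arm

A 6-joint arm with a two-finger parallel gripper is mounted at the origin on the work surface. World frame = base frame: x ahead of the robot, y to its left, z up, the work surface at z = 0. Lengths are in mm, angles in rad, forces in N, time in s.
With the tool pointing down it reaches from about 325 to 1000 mm from the base axis. Payload 5.1 kg.
Tool frame: the origin (TCP) lies between the finger pads; the fingertips stand 22 mm ahead of it and the grasp point (between the pads) lies 3 mm ahead of it; z points along the fingers, y is the line along which they close (so a half turn about z gives the same grasp; the last joint's range is limited). The gripper opens to 85 mm and grips with 20 to 120 N. Pads are 22 mm wide; open, the fingers measure 114 mm over their backs; the gripper's body (76 mm by 85 mm) begins 54 mm behind the grasp point. The pads swing forward as they close: fully open they stand 13 mm farther back than shut.
Start: joints at [1.238, 0.124, 1.65, -0, 1.367, -0.083], TCP at [160.709, 629.808, 253.322] pointing down, gripper open.
Joint ranges: [-2.61, 2.61], [-1.02, 2.33], [0.03, 2.71], [-1.35, 4.49], [0.32, 2.68], [-2.91, 2.91]. Speed limits (rad/s): [2.57, 2.57, 3.14, 3.14, 3.14, 3.14].

### API

Orientations are given as a unit quaternion [w, x, y, z].
In Python, from rig import arm gives the robot as it stands. The module is installed in compiled form; this text tells all that it offers.
- The arm moves only by the tool apply_moves, never from a script. Its argument "rows" is a list of rows, each an object with "linear": the shift along the tool's x, y, z normalised to -1 to 1, where 1 is 0.2 m, a list of three; "angular": the turn, a rotation vector about the tool's x, y, z normalised to -1 to 1, where 1 is pi/2 rad, a list of three; "claw": the gripper command: -1 is shut, 1 is fully open, values between are in proportion. In form: [{"linear": [dx, dy, dz], "angular": [wx, wy, wz], "claw": claw}, ...]. A call has 1 to 20 rows; each row shifts and turns the commanded pose from where the row before left it, along the tool's axes as they then stand; what a row does not reach is not made up. A row lasts 1/12 s, in which the tool goes at most 41.7 mm and 7.16 degrees, less where a joint would pass 70% of its speed; a pose out of reach is approached as far as the arm can. A call with a number of a shift or a turn outside -1 to 1 is refused whole. A call with a gripper value outside its range is refused whole. The fingers move at their own pace and stop on an object; "squeeze" is the grip in N (left out, the last holds). Time passes only in rows, so rows that do not move let the fingers close. It gives the time, the measured TCP pose, the force, the opening and the grip force at its end, in the units of the state.
- arm.sense(): the state, without advancing time (a new reading comes with each control period).
- arm.grab_frame(name): name is "scene" or "top" or "wrist"; returns the picture (480x640x3 uint8, red, green, blue); there is no depth.
- arm.get_calibration(name): a dict with "intrinsics" (3x3 intrinsics, pixels), "R" (3x3) and "t" (3): a world point X has camera coordinates R X + t; the wrist camera has in their place "mount" (4x4, takes a point from camera to tool coordinates, whose origin is the TCP and whose axes are the flange's). Camera axes: x right, y down, z forward; pixel columns grow to the right and rows downward; lengths in mm; the calibration is good to about 2 mm. The wrist camera is an equidistant fisheye: a pixel r from the principal point sees the ray r / f radians off the axis. A picture is of the moment at which its call begins: read the wrist's pose just before it. get_calibration takes no time and is no camera call.
- arm.job_done(): hands the job in; it is judged then, once.
The state is a dict: "time": time; "joint_positions": joint angles; "joint_vel": joint speeds; "tau": joint torques, N m; "position": TCP position; "tcp_rot": TCP orientation; "contact_force": force on the tool from outside, world axes, zero at the start; "torque": the same for the moment, N m; "grip_width": finger opening in mm; "gripper_force": force on a finger pad.
Only numpy, scipy, OpenCV 4.12 (cv2) and the standard library are available. Lean on these libraries where they do the work, as an engineer would, in place of code of your own. Each camera call takes 0.05 s, during which the arm holds its last target. There are 200 camera calls.

### The job

Move the four sauce bottles from their carriers on the steel track into the orange sample rack, one to a cell and in the same order: the bottle nearest the track's blue stop goes into the cell next to the rack's blue end plate, and so on down the row. Set each one down upright on the floor of its cell without dropping it or knocking any over.

Things in the scene. Friction and masses are not known exactly. Their poses are not given: they have to be found in the camera images.
- bottle_red_centre (a point): centre (half-way up) of the loose bottle with red cap, dark red sauce: round, upright, 100 mm tall, about 0.13 kg, body 44 mm wide up to 68 mm from its foot, above that a shoulder and a 31 mm cap. z = its long axis. Starts in the carrier of its colour, foot 6 mm above the carrier's underside; lifts straight out. Centre 74 mm above the table at the start, 54 mm when standing in the rack.
- bottle_yellow_centre (a point): centre (half-way up) of the loose bottle with yellow cap, mustard-yellow sauce: round, upright, 100 mm tall, about 0.13 kg, body 44 mm wide up to 68 mm from its foot, above that a shoulder and a 31 mm cap. z = its long axis. Starts in the carrier of its colour, foot 6 mm above the carrier's underside; lifts straight out. Centre 74 mm above the table at the start, 54 mm when standing in the rack.
- bottle_green_centre (a point): centre (half-way up) of the loose bottle with green cap, olive-green sauce: round, upright, 100 mm tall, about 0.13 kg, body 44 mm wide up to 68 mm from its foot, above that a shoulder and a 31 mm cap. z = its long axis. Starts in the carrier of its colour, foot 6 mm above the carrier's underside; lifts straight out. Centre 74 mm above the table at the start, 54 mm when standing in the rack.
- bottle_white_centre (a point): centre (half-way up) of the loose bottle with white cap, cream sauce: round, upright, 100 mm tall, about 0.13 kg, body 44 mm wide up to 68 mm from its foot, above that a shoulder and a 31 mm cap. z = its long axis. Starts in the carrier of its colour, foot 6 mm above the carrier's underside; lifts straight out. Centre 74 mm above the table at the start, 54 mm when standing in the rack.
- carrier_red: fixed red cup, 62 mm wide, 24 mm high, socket 52 mm wide, 18 mm deep, where the red-capped bottle starts. Origin: centre of underside, 18 mm above the table. Four stand 84 mm apart on the steel track (84 by 400 mm, rails up to 38 mm above the table). y: along the track to its blue stop (60 mm high), always at the +y (robot's left) end; x: across it.
- carrier_yellow: fixed yellow cup, 62 mm wide, 24 mm high, socket 52 mm wide, 18 mm deep, where the yellow-capped bottle starts. Origin: centre of underside, 18 mm above the table. Four stand 84 mm apart on the steel track (84 by 400 mm, rails up to 38 mm above the table). y: along the track to its blue stop (60 mm high), always at the +y (robot's left) end; x: across it.
- carrier_green: fixed green cup, 62 mm wide, 24 mm high, socket 52 mm wide, 18 mm deep, where the green-capped bottle starts. Origin: centre of underside, 18 mm above the table. Four stand 84 mm apart on the steel track (84 by 400 mm, rails up to 38 mm above the table). y: along the track to its blue stop (60 mm high), always at the +y (robot's left) end; x: across it.
- carrier_white: fixed white cup, 62 mm wide, 24 mm high, socket 52 mm wide, 18 mm deep, where the white-capped bottle starts. Origin: centre of underside, 18 mm above the table. Four stand 84 mm apart on the steel track (84 by 400 mm, rails up to 38 mm above the table). y: along the track to its blue stop (60 mm high), always at the +y (robot's left) end; x: across it.
- rack: fixed orange tray, 88 mm (x) by 340 mm (y), 30 mm high, one row of four cells along y, 80 mm square inside, centres at y = +126, +42, -42, -126 mm, x = 0; floor and walls 4 mm thick. Origin: centre of underside, on the table. Track and rack both lie roughly along the robot's left-right line, either one nearer the robot.
- rack_blue_end: fixed blue end plate of the rack, 92 by 14 mm, 46 mm high, at y = +178 or -178 mm in the rack's frame (an orange plate of the same shape is at the other end); the first cell's centre is 52 mm from it. Origin: centre of its underside.

How it is judged:
By the outcome, as a careful person would: the job done as asked, in the order asked, and still so for the second after the job is handed in, with the robot touching nothing.
It also fails if it takes over 118 s, if anything falls off the work surface, if the arm or the gripper's body presses on something with over 40 N, if the wrist force passes 120 N, or if a joint passes its speed limit or range.

## Working session

There is one attempt and no reset: what is moved stays moved. The work goes in short steps, Python scripts to look and compute and a tool call to move; the robot and the scene stay as the last step left them, time stands still between calls to the robot, and variables do not carry over. Pictures are saved under pics/ and viewed, at most 14 in all, crops included, and the job is handed in when it is done.

Besides the shell and the picture viewer there is one more tool, called after "Emit:" by a JSON object that holds its "method" and its "body", one argument or row to a line. apply_moves: Moves the arm, as the interface text tells. Scaled input: -1 to 1 covers 0.2 m each way for a shift and pi/2 rad each way for a turn. Its arguments: {"type":"object","properties":{"rows":{"type":"array","items":{"type":"object","properties":{"linear":{"type":"array","items":{"type":"number","minimum":-1,"maximum":1}},"angular":{"type":"array","items":{"type":"number","minimum":-1,"maximum":1}},"claw":{"type":"number"}}}},"squeeze":{"type":"number"}},"required":["rows"]}

```bash
mkdir -p pics; python3 - <<'E'
from rig import arm
import cv2,numpy as np
s=arm.sense();print(s['time'],s['position'],s['tcp_rot'],s['grip_width'])
for n in("scene","top"):
    im=arm.grab_frame(n);cv2.imwrite(f"pics/{n}0.png",im[:,:,::-1])
    c=arm.get_calibration(n);print(n,c['intrinsics'],-np.array(c['R']).T@c['t'],np.array(c['R']).round(3).tolist())
print(arm.get_calibration("wrist"))
E
```

```text
0.0 [160.51788519 629.28325157 252.06185133] [-2.22229288e-04  1.24568234e-01  9.92210504e-01 -1.01068763e-03] 85.48267794850676
scene [[463.71121234   0.         321.44673733]
 [  0.         463.71121234 237.67842895]
 [  0.           0.           1.        ]] [961.30100926  23.33977826 657.14785702] [[-0.107, 0.994, -0.002], [0.828, 0.088, -0.553], [-0.55, -0.061, -0.833]]
top [[488.56606709   0.         322.78691551]
 [  0.         488.56606709 238.14110922]
 [  0.           0.           1.        ]] [462.07920297  -9.48861727 821.86250172] [[-0.027, -1.0, 0.006], [-0.993, 0.026, -0.114], [0.113, -0.009, -0.994]]
{'intrinsics': array([[371.64829954,   0.        , 316.35275298],
       [  0.        , 371.64829954, 242.76866965],
       [  0.        ,   0.        ,   1.        ]]), 'mount': array([[ 1.69187364e-03, -9.62707902e-01, -2.70537673e-01,
         6.90014333e+01],
       [ 9.99998418e-01,  1.48012293e-03,  9.86719943e-04,
        -4.62891983e-01],
       [-5.49494073e-04, -2.70538914e-01,  9.62708883e-01,
        -1.21015559e+02],
       [ 0.00000000e+00,  0.00000000e+00,  0.00000000e+00,
         1.00000000e+00]])}
```

View pics/top0.png

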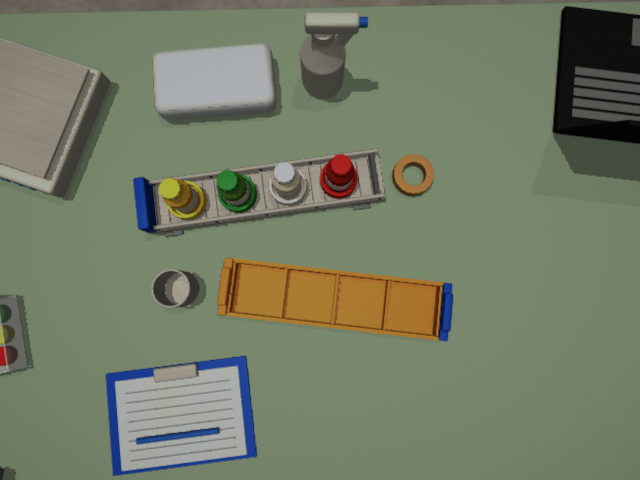

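View pics/scene0.png

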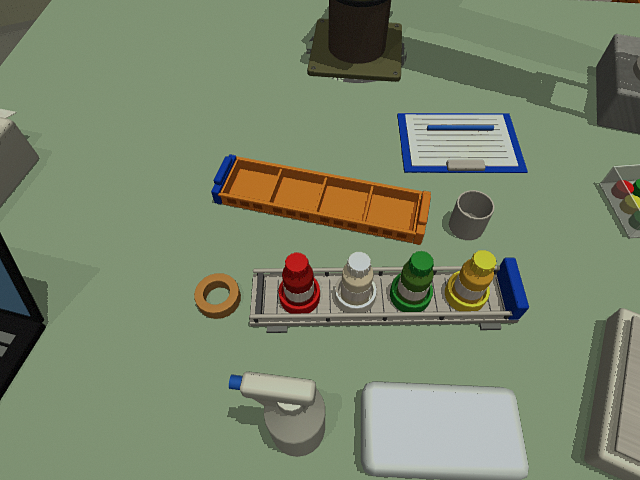

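The top view shows the track with, from its blue stop (143,203): yellow (172,190), green (230,182), white (285,175), red (341,168). The rack spans (225,285) to (447,312), with its blue plate at the right, the −y end. The order from the blue end is therefore yellow, green, white, red. A cup stands near the rack's left end at (175,290).

```bash
cat > h.py <<'E'
from rig import arm
import cv2,numpy as np
def ray(n,uv,z):
    c=arm.get_calibration(n);R=np.array(c['R']);t=np.array(c['t']);o=-R.T@t
    d=R.T@np.linalg.inv(c['intrinsics'])@np.array([uv[0],uv[1],1.]);return (o+d*(z-o[2])/d[2])[:2]
E
python3 - <<'E'
from h import *
im=cv2.imread('pics/top0.png');hsv=cv2.cvtColor(im,cv2.COLOR_BGR2HSV)
def blobs(name,lo,hi,roi,mina=60):
    m=cv2.inRange(hsv,lo,hi);k=np.zeros_like(m);x0,y0,x1,y1=roi;k[y0:y1,x0:x1]=m[y0:y1,x0:x1]
    n,l,s,c=cv2.connectedComponentsWithStats(k)
    for i in range(1,n):
        if s[i,4]>=mina: print(name,s[i].tolist(),c[i].round(1).tolist())
    return k
T=(150,140,380,225)
blobs('yel',(22,180,120),(34,255,255),T);blobs('grn',(50,150,40),(75,255,255),T);blobs('red',(0,200,90),(6,255,255),T)
o=blobs('orange',(8,180,80),(20,255,255),(210,250,460,345),20)
b=blobs('blue',(105,150,50),(130,255,255),(430,270,460,345));blobs('stop',(105,150,50),(130,255,255),(120,170,165,240))
for m in(o,b):
    p=cv2.findNonZero(m);q=cv2.boxPoints(cv2.minAreaRect(p));print(q.round(1).tolist(),[ray('top',v,30).round(0).tolist() for v in q])
c=np.hstack([cv2.resize(im[140:240,130:390],None,fx=3,fy=3,interpolation=2)]);d=cv2.resize(im[250:345,210:470],None,fx=3,fy=3,interpolation=2)
cv2.imwrite('pics/crop1.png',np.vstack([c,d]))
E
```

```text
yel [194, 186, 9, 27, 71] [199.3, 199.5]
grn [217, 171, 23, 23, 395] [227.9, 181.6]
grn [219, 174, 38, 38, 329] [242.0, 198.7]
red [321, 155, 36, 41, 694] [337.9, 173.6]
orange [218, 258, 225, 82, 12133] [330.8, 298.1]
blue [439, 283, 14, 58, 559] [445.7, 311.6]
stop [134, 177, 20, 55, 612] [141.7, 204.3]
[[216.10000610351562, 313.6000061035156], [222.60000610351562, 257.29998779296875], [443.5, 282.70001220703125], [437.0, 339.1000061035156]] [[435.0, 157.0], [525.0, 146.0], [475.0, -210.0], [386.0, -195.0]]
[[438.20001220703125, 339.5], [443.20001220703125, 282.79998779296875], [453.6000061035156, 283.70001220703125], [448.70001220703125, 340.3999938964844]] [[385.0, -197.0], [475.0, -210.0], [473.0, -226.0], [383.0, -213.0]]
```

View pics/crop1.png

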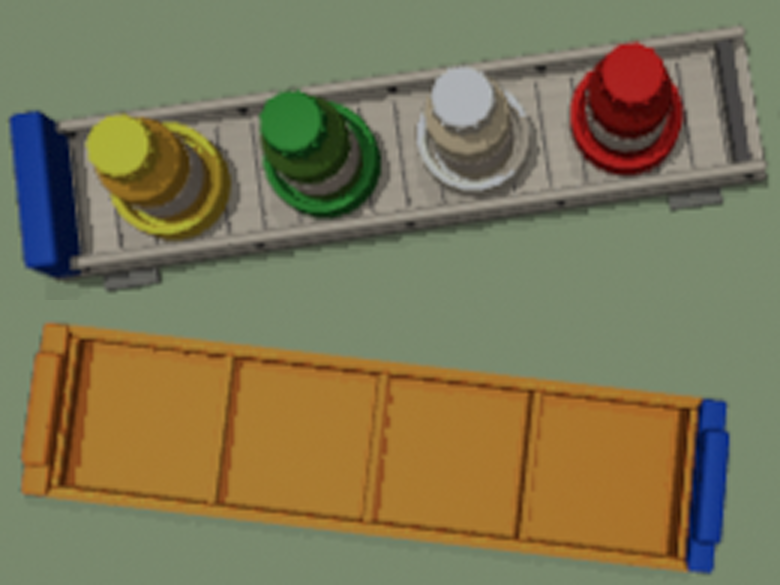

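The crop shows the cap-top centres at crop pixels (119,146), (293,122), (462,97) and (633,72). The divider rims have midpoints at about (224,430), (376,448) and (525,464).

```bash
python3 - <<'E'
from h import *
f=lambda u,v,o:(u/3+o[0],v/3+o[1])
B=np.array([ray('top',f(u,v,(130,140)),124) for u,v in[(119,146),(293,122),(462,97),(633,72)]])
D=np.array([ray('top',f(u,v-300,(210,250)),30) for u,v in[(224.5,430),(376.5,448),(525,464)]])
print('bottles',B.round(1).tolist(),np.linalg.norm(np.diff(B,axis=0),axis=1).round(1))
print('div',D.round(1).tolist(),np.linalg.norm(np.diff(D,axis=0),axis=1).round(1))
print('yaw track',np.degrees(np.arctan2(-(B[0]-B[3])[0],(B[0]-B[3])[1])))
d=(D[2]-D[0])/np.linalg.norm(D[2]-D[0]);c=D.mean(0);print('yaw rack',np.degrees(np.arctan2(d[0],-d[1])))
print('cells blue->',[(c+d*k).round(1).tolist() for k in(126,42,-42,-126)])
t=(B[0]-B[3])/np.linalg.norm(B[0]-B[3]);c=B.mean(0);print('fit bottles',[(c+t*k).round(1).tolist() for k in(126,42,-42,-126)])
# scene check of cap tops
im=cv2.imread('pics/scene0.png')
for u,v in[(484,260),(422,261),(359,261),(296,261)]:print(ray('scene',(u,v),124).round(0))
E
```

```text
bottles [[619.8, 204.2], [629.5, 120.1], [639.8, 37.9], [650.2, -45.6]] [84.7 82.8 84.2]
div [[464.7, 46.5], [452.9, -34.8], [442.3, -114.1]] [82.1 80. ]
yaw track 6.9491702890406
yaw rack -7.9401855357626765
cells blue-> [[435.9, -158.9], [447.5, -75.7], [459.1, 7.5], [470.7, 90.7]]
fit bottles [[619.6, 204.2], [629.8, 120.8], [639.9, 37.5], [650.1, -45.9]]
[622. 204.]
[632. 122.]
[641.  38.]
[650. -45.]
```

Emit:
{"method": "apply_moves", "body": {
  "rows": [
    {"linear": [0, 0, 0], "angular": [0, 0, 0.0765], "claw": 1},
    {"linear": [0, 0, 0], "angular": [0, 0, 0.0765], "claw": 1},
    {"linear": [0, 0, 0], "angular": [0, 0, 0.0765], "claw": 1},
    {"linear": [0, 0, 0], "angular": [0, 0, 0.0765], "claw": 1},
    {"linear": [0, 0, 0], "angular": [0, 0, 0.0765], "claw": 1},
    {"linear": [0, 0, 0], "angular": [0, 0, 0.0765], "claw": 1},
    {"linear": [0, 0, 0], "angular": [0, 0, 0.0765], "claw": 1},
    {"linear": [0, 0, 0], "angular": [0, 0, 0.0765], "claw": 1},
    {"linear": [0, 0, 0], "angular": [0, 0, 0.0765], "claw": 1},
    {"linear": [0, 0, 0], "angular": [0, 0, 0.0765], "claw": 1},
    {"linear": [0, 0, 0], "angular": [0, 0, 0.0765], "claw": 1},
    {"linear": [0, 0, 0], "angular": [0, 0, 0], "claw": 1}
  ],
  "squeeze": 40
}}

```text
time: 1.1
position: [160.6, 629.5, 252.6]
tcp_rot: [0.0, 0.708, 0.706, -0.001]
contact_force: [-0.1, -0.0, 0.7]
grip_width: 85.0
gripper_force: 0.0
```

Emit:
{"method": "apply_moves", "body": {
  "rows": [
    {"linear": [-0.1064, 0.1148, 0], "angular": [0, 0, 0], "claw": 1},
    {"linear": [-0.1064, 0.1148, 0], "angular": [0, 0, 0], "claw": 1},
    {"linear": [-0.1064, 0.1148, 0], "angular": [0, 0, 0], "claw": 1},
    {"linear": [-0.1064, 0.1148, 0], "angular": [0, 0, 0], "claw": 1},
    {"linear": [-0.1064, 0.1148, 0], "angular": [0, 0, 0], "claw": 1},
    {"linear": [-0.1064, 0.1148, 0], "angular": [0, 0, 0], "claw": 1},
    {"linear": [-0.1064, 0.1148, 0], "angular": [0, 0, 0], "claw": 1},
    {"linear": [-0.1064, 0.1148, 0], "angular": [0, 0, 0], "claw": 1},
    {"linear": [-0.1064, 0.1148, 0], "angular": [0, 0, 0], "claw": 1},
    {"linear": [-0.1064, 0.1148, 0], "angular": [0, 0, 0], "claw": 1},
    {"linear": [-0.1064, 0.1148, 0], "angular": [0, 0, 0], "claw": 1},
    {"linear": [-0.1064, 0.1148, 0], "angular": [0, 0, 0], "claw": 1},
    {"linear": [-0.1064, 0.1148, 0], "angular": [0, 0, 0], "claw": 1},
    {"linear": [-0.1064, 0.1148, 0], "angular": [0, 0, 0], "claw": 1},
    {"linear": [-0.1064, 0.1148, 0], "angular": [0, 0, 0], "claw": 1},
    {"linear": [-0.1064, 0.1148, 0], "angular": [0, 0, 0], "claw": 1},
    {"linear": [-0.1064, 0.1148, 0], "angular": [0, 0, 0], "claw": 1},
    {"linear": [-0.1064, 0.1148, 0], "angular": [0, 0, 0], "claw": 1},
    {"linear": [-0.1064, 0.1148, 0], "angular": [0, 0, 0], "claw": 1},
    {"linear": [-0.1064, 0.1148, 0], "angular": [0, 0, 0], "claw": 1}
  ]
}}

```text
time: 2.77
position: [620.4, 202.5, 252.9]
tcp_rot: [-0.0, 0.706, 0.708, -0.0]
contact_force: [-0.6, -0.3, 0.5]
grip_width: 85.5
gripper_force: 0.0
```

```bash
python3 - <<'E'
from h import *
cv2.imwrite('pics/w1.png',arm.grab_frame('wrist')[:,:,::-1]);s=arm.sense();print(s['time'],s['position'],s['tcp_rot'],s['joint_positions'])
# expected pixel of cap tops, from the fits
c=arm.get_calibration('wrist');M=np.array(c['mount']);K=c['intrinsics']
from scipy.spatial.transform import Rotation as Ro
q=s['tcp_rot'];Rt=Ro.from_quat([q[1],q[2],q[3],q[0]]).as_matrix()
for P in([619.6,204.2,124],[629.8,120.8,124]):
    p=np.linalg.inv(M)@np.r_[Rt.T@(np.array(P)-s['position']),1];th=np.arctan2(np.hypot(p[0],p[1]),p[2]);r=K[0,0]*th/np.hypot(p[0],p[1]);print((K[0,2]+r*p[0]).round(),(K[1,2]+r*p[1]).round())
E
```

```text
2.8167 [623.74112708 198.60479472 252.71406446] [ 1.86554057e-03  7.07565866e-01  7.06644883e-01 -2.73746376e-04] [ 0.22762777  0.13344045  1.64074493 -0.0035302   1.36590042  0.22964591]
311.0 232.0
324.0 337.0
```

View pics/w1.png

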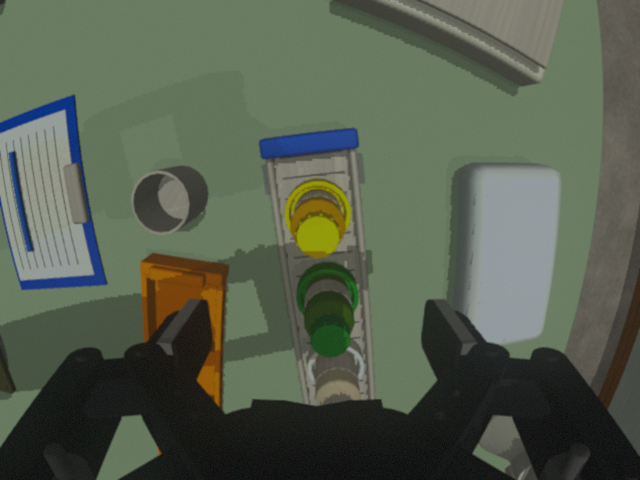

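The wrist view shows the yellow cap at (319,236), about 5 px from the predicted position once the arm's lag is allowed for. I can descend.

Emit:
{"method": "apply_moves", "body": {
  "rows": [
    {"linear": [0, 0, 0], "angular": [0, 0, 0], "claw": 1},
    {"linear": [0, 0, 0.1], "angular": [0, 0, 0], "claw": 1},
    {"linear": [0, 0, 0.15], "angular": [0, 0, 0], "claw": 1},
    {"linear": [0, 0, 0.15], "angular": [0, 0, 0], "claw": 1},
    {"linear": [0, 0, 0.1], "angular": [0, 0, 0], "claw": 1},
    {"linear": [0, 0, 0], "angular": [0, 0, 0], "claw": 1},
    {"linear": [0, 0, 0], "angular": [0, 0, 0], "claw": 1}
  ]
}}

```text
time: 3.4
position: [618.0, 204.4, 151.8]
tcp_rot: [-0.001, 0.707, 0.708, -0.001]
contact_force: [0.5, -0.6, 0.9]
grip_width: 85.7
gripper_force: 0.0
```

Emit:
{"method": "apply_moves", "body": {
  "rows": [
    {"linear": [0, 0, 0.1], "angular": [0, 0, 0], "claw": 1},
    {"linear": [0, 0, 0.1], "angular": [0, 0, 0], "claw": 1},
    {"linear": [0, 0, 0.1], "angular": [0, 0, 0], "claw": 1},
    {"linear": [0, 0, 0.075], "angular": [0, 0, 0], "claw": 1},
    {"linear": [0, 0, 0], "angular": [0, 0, 0], "claw": 1},
    {"linear": [0, 0, 0], "angular": [0, 0, 0], "claw": 1},
    {"linear": [0, 0, 0], "angular": [0, 0, 0], "claw": -1},
    {"linear": [0, 0, 0], "angular": [0, 0, 0], "claw": -1},
    {"linear": [0, 0, 0], "angular": [0, 0, 0], "claw": -1},
    {"linear": [0, 0, 0], "angular": [0, 0, 0], "claw": -1},
    {"linear": [0, 0, 0], "angular": [0, 0, 0], "claw": -1},
    {"linear": [0, 0, 0], "angular": [0, 0, 0], "claw": -1},
    {"linear": [0, 0, 0], "angular": [0, 0, 0], "claw": -1},
    {"linear": [0, 0, 0], "angular": [0, 0, 0], "claw": -1}
  ],
  "squeeze": 40
}}

```text
time: 4.57
position: [620.6, 204.1, 80.1]
tcp_rot: [0.001, 0.707, 0.707, 0.001]
contact_force: [0.4, 1.9, 5.6]
grip_width: 42.9
gripper_force: 41.0
```

Emit:
{"method": "apply_moves", "body": {
  "rows": [
    {"linear": [0, 0, -0.08], "angular": [0, 0, 0], "claw": -1},
    {"linear": [0, 0, -0.15], "angular": [0, 0, 0], "claw": -1},
    {"linear": [0, 0, -0.15], "angular": [0, 0, 0], "claw": -1},
    {"linear": [0, 0, -0.15], "angular": [0, 0, 0], "claw": -1},
    {"linear": [0, 0, -0.07], "angular": [0, 0, 0], "claw": -1},
    {"linear": [-0.0825, -0.042, 0], "angular": [0, 0, 0], "claw": -1},
    {"linear": [-0.1375, -0.07, 0], "angular": [0, 0, 0], "claw": -1},
    {"linear": [-0.1375, -0.07, 0], "angular": [0, 0, 0], "claw": -1},
    {"linear": [-0.1375, -0.07, 0], "angular": [0, 0, 0], "claw": -1},
    {"linear": [-0.1375, -0.07, 0], "angular": [0, 0, 0], "claw": -1},
    {"linear": [-0.1375, -0.07, 0], "angular": [0, 0, 0], "claw": -1},
    {"linear": [-0.1375, -0.07, 0], "angular": [0, 0, 0], "claw": -1},
    {"linear": [-0.1375, -0.07, 0], "angular": [0, 0, 0], "claw": -1},
    {"linear": [-0.1375, -0.07, 0], "angular": [0, 0, 0], "claw": -1},
    {"linear": [-0.1375, -0.07, 0], "angular": [0, 0, 0], "claw": -1},
    {"linear": [-0.1375, -0.07, 0], "angular": [0, 0, 0], "claw": -1},
    {"linear": [-0.1375, -0.07, 0], "angular": [0, 0, 0], "claw": -1},
    {"linear": [-0.1375, -0.07, 0], "angular": [0, 0, 0], "claw": -1},
    {"linear": [-0.0825, -0.038, 0], "angular": [0, 0, 0], "claw": -1}
  ]
}}

```text
time: 6.15
position: [433.3, -160.7, 197.1]
tcp_rot: [-0.001, 0.708, 0.706, -0.001]
contact_force: [0.1, -0.3, -1.6]
grip_width: 42.9
gripper_force: 42.2
```

Emit:
{"method": "apply_moves", "body": {
  "rows": [
    {"linear": [0, 0, 0], "angular": [0, 0, 0], "claw": -1},
    {"linear": [0, 0, 0.1], "angular": [0, 0, 0], "claw": -1},
    {"linear": [0, 0, 0.15], "angular": [0, 0, 0], "claw": -1},
    {"linear": [0, 0, 0.15], "angular": [0, 0, 0], "claw": -1},
    {"linear": [0, 0, 0.15], "angular": [0, 0, 0], "claw": -1},
    {"linear": [0, 0, 0.08], "angular": [0, 0, 0], "claw": -1},
    {"linear": [0, 0, 0.03], "angular": [0, 0, 0], "claw": -1},
    {"linear": [0, 0, 0], "angular": [0, 0, 0], "claw": -1},
    {"linear": [0, 0, 0], "angular": [0, 0, 0], "claw": -1}
  ]
}}

```text
time: 6.9
position: [435.7, -158.8, 66.7]
tcp_rot: [0.0, 0.707, 0.707, 0.0]
contact_force: [-0.5, -0.8, -0.8]
grip_width: 43.0
gripper_force: 42.2
```

```bash
python3 - <<'E'
from h import *
a=arm.grab_frame('wrist')[:,:,::-1];b=arm.grab_frame('top')[:,:,::-1];b=cv2.resize(b[230:350,200:470],None,fx=2.37,fy=2.37);
cv2.imwrite('pics/p1.png',np.vstack([cv2.resize(b,(400,178)),cv2.resize(a,(400,300))]));print(arm.sense()['position'],arm.sense()['contact_force'])
E
```

```text
[ 436.60013481 -159.44216105   68.02509231] [ 0.42409239 -0.65554071 -1.48495672]
```

View pics/p1.png

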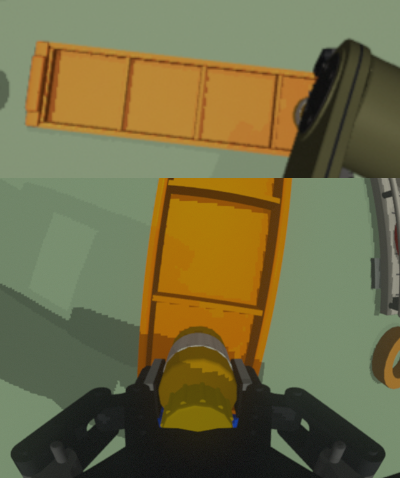

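The wrist view shows the yellow bottle centred in the end cell by the blue plate. Next I lower it gently until it touches the floor.

Emit:
{"method": "apply_moves", "body": {
  "rows": [
    {"linear": [0, 0, 0.015], "angular": [0, 0, 0], "claw": -1},
    {"linear": [0, 0, 0.01], "angular": [0, 0, 0], "claw": -1},
    {"linear": [0, 0, 0.005], "angular": [0, 0, 0], "claw": -1},
    {"linear": [0, 0, 0.005], "angular": [0, 0, 0], "claw": -1},
    {"linear": [0, 0, 0.005], "angular": [0, 0, 0], "claw": -1},
    {"linear": [0, 0, 0], "angular": [0, 0, 0], "claw": -1},
    {"linear": [0, 0, 0], "angular": [0, 0, 0], "claw": -1}
  ]
}}

```text
time: 7.58
position: [435.6, -159.2, 60.0]
tcp_rot: [-0.0, 0.707, 0.707, -0.0]
contact_force: [-3.7, 1.8, 8.9]
grip_width: 42.8
gripper_force: 43.1
```

Contact with the floor gives 9 N at a TCP height of about 59 mm. I open the gripper and rise.

Emit:
{"method": "apply_moves", "body": {
  "rows": [
    {"linear": [0, 0, 0], "angular": [0, 0, 0], "claw": 0.3},
    {"linear": [0, 0, 0], "angular": [0, 0, 0], "claw": 0.6},
    {"linear": [0, 0, 0], "angular": [0, 0, 0], "claw": 1},
    {"linear": [0, 0, 0], "angular": [0, 0, 0], "claw": 1},
    {"linear": [0, 0, 0], "angular": [0, 0, 0], "claw": 1},
    {"linear": [0, 0, 0], "angular": [0, 0, 0], "claw": 1},
    {"linear": [0, 0, -0.05], "angular": [0, 0, 0], "claw": 1},
    {"linear": [0, 0, -0.1], "angular": [0, 0, 0], "claw": 1},
    {"linear": [0, 0, -0.15], "angular": [0, 0, 0], "claw": 1},
    {"linear": [0, 0, -0.15], "angular": [0, 0, 0], "claw": 1},
    {"linear": [0, 0, -0.15], "angular": [0, 0, 0], "claw": 1},
    {"linear": [0, 0, -0.1], "angular": [0, 0, 0], "claw": 1},
    {"linear": [0, 0, 0], "angular": [0, 0, 0], "claw": 1}
  ]
}}

```text
time: 8.67
position: [438.0, -160.3, 205.1]
tcp_rot: [0.005, 0.707, 0.707, 0.002]
contact_force: [0.2, -0.5, 1.2]
grip_width: 85.6
gripper_force: 0.0
```

Emit:
{"method": "apply_moves", "body": {
  "rows": [
    {"linear": [0.07, 0.0485, 0], "angular": [0, 0, 0], "claw": 1},
    {"linear": [0.126, 0.0872, 0], "angular": [0, 0, 0], "claw": 1},
    {"linear": [0.126, 0.0872, 0], "angular": [0, 0, 0], "claw": 1},
    {"linear": [0.126, 0.0872, 0], "angular": [0, 0, 0], "claw": 1},
    {"linear": [0.126, 0.0872, 0], "angular": [0, 0, 0], "claw": 1},
    {"linear": [0.126, 0.0872, 0], "angular": [0, 0, 0], "claw": 1},
    {"linear": [0.126, 0.0872, 0], "angular": [0, 0, 0], "claw": 1},
    {"linear": [0.126, 0.0872, 0], "angular": [0, 0, 0], "claw": 1},
    {"linear": [0.126, 0.0872, 0], "angular": [0, 0, 0], "claw": 1},
    {"linear": [0.126, 0.0872, 0], "angular": [0, 0, 0], "claw": 1},
    {"linear": [0.126, 0.0872, 0], "angular": [0, 0, 0], "claw": 1},
    {"linear": [0.07, 0.0485, 0], "angular": [0, 0, 0], "claw": 1},
    {"linear": [0, 0, 0], "angular": [0, 0, 0], "claw": 1},
    {"linear": [0, 0, 0], "angular": [0, 0, 0], "claw": 1},
    {"linear": [0, 0, 0], "angular": [0, 0, 0], "claw": 1}
  ]
}}

```text
time: 9.92
position: [628.5, 120.2, 197.6]
tcp_rot: [-0.0, 0.707, 0.707, -0.001]
contact_force: [0.3, -0.4, -0.2]
grip_width: 85.7
gripper_force: 0.0
```

```bash
python3 - <<'E'
from h import *
cv2.imwrite('pics/p2.png',np.hstack([cv2.resize(arm.grab_frame(n)[:,:,::-1],(400,300)) for n in('wrist','scene')]));print(arm.sense()['position'])
E
```

```text
[628.62689413 119.80023241 198.07990759]
```

View pics/p2.png

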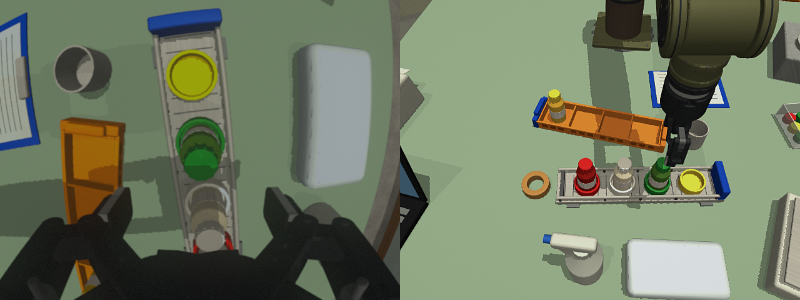

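The yellow bottle stands upright in the cell by the blue plate. The green cap is midway between the fingers, at about (203,163) in the left panel.

Emit:
{"method": "apply_moves", "body": {
  "rows": [
    {"linear": [0, 0, 0.1], "angular": [0, 0, 0], "claw": 1},
    {"linear": [0, 0, 0.125], "angular": [0, 0, 0], "claw": 1},
    {"linear": [0, 0, 0.125], "angular": [0, 0, 0], "claw": 1},
    {"linear": [0, 0, 0.125], "angular": [0, 0, 0], "claw": 1},
    {"linear": [0, 0, 0.085], "angular": [0, 0, 0], "claw": 1},
    {"linear": [0, 0, 0.04], "angular": [0, 0, 0], "claw": 1},
    {"linear": [0, 0, 0], "angular": [0, 0, 0], "claw": 1},
    {"linear": [0, 0, 0], "angular": [0, 0, 0], "claw": 1},
    {"linear": [0, 0, 0], "angular": [0, 0, 0], "claw": -1},
    {"linear": [0, 0, 0], "angular": [0, 0, 0], "claw": -1},
    {"linear": [0, 0, 0], "angular": [0, 0, 0], "claw": -1},
    {"linear": [0, 0, 0], "angular": [0, 0, 0], "claw": -1},
    {"linear": [0, 0, 0], "angular": [0, 0, 0], "claw": -1},
    {"linear": [0, 0, 0], "angular": [0, 0, 0], "claw": -1},
    {"linear": [0, 0, 0], "angular": [0, 0, 0], "claw": -1},
    {"linear": [0, 0, 0], "angular": [0, 0, 0], "claw": -1}
  ]
}}

```text
time: 11.35
position: [630.3, 121.0, 80.0]
tcp_rot: [0.001, 0.707, 0.707, 0.001]
contact_force: [-0.9, -0.0, 6.3]
grip_width: 43.1
gripper_force: 40.8
```

Emit:
{"method": "apply_moves", "body": {
  "rows": [
    {"linear": [0, 0, -0.08], "angular": [0, 0, 0], "claw": -1},
    {"linear": [0, 0, -0.15], "angular": [0, 0, 0], "claw": -1},
    {"linear": [0, 0, -0.15], "angular": [0, 0, 0], "claw": -1},
    {"linear": [0, 0, -0.15], "angular": [0, 0, 0], "claw": -1},
    {"linear": [0, 0, -0.07], "angular": [0, 0, 0], "claw": -1},
    {"linear": [-0.05, -0.046, 0], "angular": [0, 0, 0], "claw": -1},
    {"linear": [-0.098, -0.091, 0], "angular": [0, 0, 0], "claw": -1},
    {"linear": [-0.098, -0.091, 0], "angular": [0, 0, 0], "claw": -1},
    {"linear": [-0.098, -0.091, 0], "angular": [0, 0, 0], "claw": -1},
    {"linear": [-0.098, -0.091, 0], "angular": [0, 0, 0], "claw": -1},
    {"linear": [-0.098, -0.091, 0], "angular": [0, 0, 0], "claw": -1},
    {"linear": [-0.098, -0.091, 0], "angular": [0, 0, 0], "claw": -1},
    {"linear": [-0.098, -0.091, 0], "angular": [0, 0, 0], "claw": -1},
    {"linear": [-0.098, -0.091, 0], "angular": [0, 0, 0], "claw": -1},
    {"linear": [-0.098, -0.091, 0], "angular": [0, 0, 0], "claw": -1},
    {"linear": [-0.05, -0.046, 0], "angular": [0, 0, 0], "claw": -1},
    {"linear": [0, 0, 0], "angular": [0, 0, 0], "claw": -1},
    {"linear": [0, 0, 0], "angular": [0, 0, 0], "claw": -1}
  ]
}}

```text
time: 12.85
position: [446.3, -75.6, 197.5]
tcp_rot: [-0.0, 0.708, 0.706, -0.0]
contact_force: [0.8, -0.3, -0.8]
grip_width: 42.7
gripper_force: 42.2
```

Emit:
{"method": "apply_moves", "body": {
  "rows": [
    {"linear": [0, 0, 0.1], "angular": [0, 0, 0], "claw": -1},
    {"linear": [0, 0, 0.15], "angular": [0, 0, 0], "claw": -1},
    {"linear": [0, 0, 0.15], "angular": [0, 0, 0], "claw": -1},
    {"linear": [0, 0, 0.15], "angular": [0, 0, 0], "claw": -1},
    {"linear": [0, 0, 0.08], "angular": [0, 0, 0], "claw": -1},
    {"linear": [0, 0, 0.03], "angular": [0, 0, 0], "claw": -1},
    {"linear": [0, 0, 0.015], "angular": [0, 0, 0], "claw": -1},
    {"linear": [0, 0, 0.01], "angular": [0, 0, 0], "claw": -1},
    {"linear": [0, 0, 0.005], "angular": [0, 0, 0], "claw": -1},
    {"linear": [0, 0, 0.005], "angular": [0, 0, 0], "claw": -1},
    {"linear": [0, 0, 0.005], "angular": [0, 0, 0], "claw": -1},
    {"linear": [0, 0, 0], "angular": [0, 0, 0], "claw": -1},
    {"linear": [0, 0, 0], "angular": [0, 0, 0], "claw": -1}
  ]
}}

```text
time: 13.93
position: [448.1, -75.7, 59.9]
tcp_rot: [0.001, 0.707, 0.707, 0.001]
contact_force: [0.4, 0.1, 5.1]
grip_width: 43.1
gripper_force: 42.7
```

Emit:
{"method": "apply_moves", "body": {
  "rows": [
    {"linear": [0, 0, 0], "angular": [0, 0, 0], "claw": 0.3},
    {"linear": [0, 0, 0], "angular": [0, 0, 0], "claw": 0.6},
    {"linear": [0, 0, 0], "angular": [0, 0, 0], "claw": 1},
    {"linear": [0, 0, 0], "angular": [0, 0, 0], "claw": 1},
    {"linear": [0, 0, 0], "angular": [0, 0, 0], "claw": 1},
    {"linear": [0, 0, 0], "angular": [0, 0, 0], "claw": 1},
    {"linear": [0, 0, -0.05], "angular": [0, 0, 0], "claw": 1},
    {"linear": [0, 0, -0.1], "angular": [0, 0, 0], "claw": 1},
    {"linear": [0, 0, -0.15], "angular": [0, 0, 0], "claw": 1},
    {"linear": [0, 0, -0.15], "angular": [0, 0, 0], "claw": 1},
    {"linear": [0, 0, -0.15], "angular": [0, 0, 0], "claw": 1},
    {"linear": [0, 0, -0.1], "angular": [0, 0, 0], "claw": 1},
    {"linear": [0, 0, 0], "angular": [0, 0, 0], "claw": 1}
  ]
}}

```text
time: 15.02
position: [449.8, -76.2, 205.0]
tcp_rot: [0.005, 0.707, 0.707, 0.003]
contact_force: [0.0, -0.3, -0.4]
grip_width: 85.6
gripper_force: 0.0
```

Emit:
{"method": "apply_moves", "body": {
  "rows": [
    {"linear": [0.0345, 0.061, 0], "angular": [0, 0, 0], "claw": 1},
    {"linear": [0.071, 0.12, 0], "angular": [0, 0, 0], "claw": 1},
    {"linear": [0.071, 0.12, 0], "angular": [0, 0, 0], "claw": 1},
    {"linear": [0.071, 0.12, 0], "angular": [0, 0, 0], "claw": 1},
    {"linear": [0.071, 0.12, 0], "angular": [0, 0, 0], "claw": 1},
    {"linear": [0.071, 0.12, 0], "angular": [0, 0, 0], "claw": 1},
    {"linear": [0.071, 0.12, 0], "angular": [0, 0, 0], "claw": 1},
    {"linear": [0.071, 0.12, 0], "angular": [0, 0, 0], "claw": 1},
    {"linear": [0.0345, 0.061, 0], "angular": [0, 0, 0], "claw": 1},
    {"linear": [0, 0, 0], "angular": [0, 0, 0], "claw": 1},
    {"linear": [0, 0, 0], "angular": [0, 0, 0], "claw": 1},
    {"linear": [0, 0, 0], "angular": [0, 0, 0], "claw": 1}
  ]
}}

```text
time: 16.02
position: [638.5, 37.3, 197.6]
tcp_rot: [-0.001, 0.707, 0.707, -0.001]
contact_force: [-0.4, 0.1, 0.1]
grip_width: 85.4
gripper_force: 0.0
```

```bash
python3 - <<'E'
from h import *
cv2.imwrite('pics/p3.png',np.hstack([cv2.resize(arm.grab_frame(n)[:,:,::-1],(400,300)) for n in('wrist','scene')]));print(arm.sense()['position'])
E
```

```text
[638.4691352   37.06117764 198.12793893]
```

View pics/p3.png

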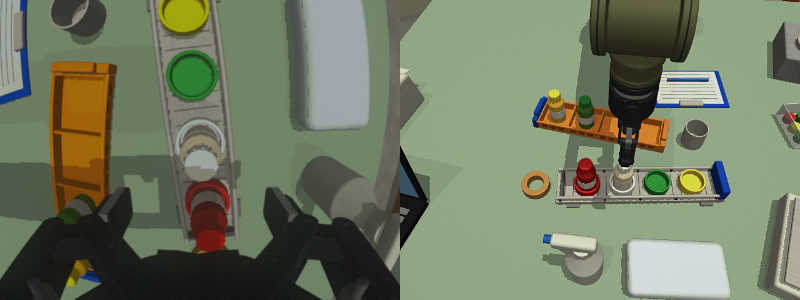

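Green stands upright in the second cell, and the white cap is centred between the fingers.

Emit:
{"method": "apply_moves", "body": {
  "rows": [
    {"linear": [0, 0, 0.1], "angular": [0, 0, 0], "claw": 1},
    {"linear": [0, 0, 0.125], "angular": [0, 0, 0], "claw": 1},
    {"linear": [0, 0, 0.125], "angular": [0, 0, 0], "claw": 1},
    {"linear": [0, 0, 0.125], "angular": [0, 0, 0], "claw": 1},
    {"linear": [0, 0, 0.085], "angular": [0, 0, 0], "claw": 1},
    {"linear": [0, 0, 0.04], "angular": [0, 0, 0], "claw": 1},
    {"linear": [0, 0, 0], "angular": [0, 0, 0], "claw": 1},
    {"linear": [0, 0, 0], "angular": [0, 0, 0], "claw": 1},
    {"linear": [0, 0, 0], "angular": [0, 0, 0], "claw": -1},
    {"linear": [0, 0, 0], "angular": [0, 0, 0], "claw": -1},
    {"linear": [0, 0, 0], "angular": [0, 0, 0], "claw": -1},
    {"linear": [0, 0, 0], "angular": [0, 0, 0], "claw": -1},
    {"linear": [0, 0, 0], "angular": [0, 0, 0], "claw": -1},
    {"linear": [0, 0, 0], "angular": [0, 0, 0], "claw": -1},
    {"linear": [0, 0, 0], "angular": [0, 0, 0], "claw": -1},
    {"linear": [0, 0, 0], "angular": [0, 0, 0], "claw": -1}
  ]
}}

```text
time: 17.45
position: [640.4, 37.6, 80.0]
tcp_rot: [0.001, 0.707, 0.707, 0.001]
contact_force: [-0.9, -0.4, 5.9]
grip_width: 42.4
gripper_force: 40.7
```

Emit:
{"method": "apply_moves", "body": {
  "rows": [
    {"linear": [0, 0, -0.08], "angular": [0, 0, 0], "claw": -1},
    {"linear": [0, 0, -0.15], "angular": [0, 0, 0], "claw": -1},
    {"linear": [0, 0, -0.15], "angular": [0, 0, 0], "claw": -1},
    {"linear": [0, 0, -0.15], "angular": [0, 0, 0], "claw": -1},
    {"linear": [0, 0, -0.07], "angular": [0, 0, 0], "claw": -1},
    {"linear": [-0.0085, -0.0565, 0], "angular": [0, 0, 0], "claw": -1},
    {"linear": [-0.019, -0.113, 0], "angular": [0, 0, 0], "claw": -1},
    {"linear": [-0.019, -0.113, 0], "angular": [0, 0, 0], "claw": -1},
    {"linear": [-0.019, -0.113, 0], "angular": [0, 0, 0], "claw": -1},
    {"linear": [-0.019, -0.113, 0], "angular": [0, 0, 0], "claw": -1},
    {"linear": [-0.019, -0.113, 0], "angular": [0, 0, 0], "claw": -1},
    {"linear": [-0.019, -0.113, 0], "angular": [0, 0, 0], "claw": -1},
    {"linear": [-0.019, -0.113, 0], "angular": [0, 0, 0], "claw": -1},
    {"linear": [-0.0085, -0.0565, 0], "angular": [0, 0, 0], "claw": -1},
    {"linear": [0, 0, 0], "angular": [0, 0, 0], "claw": -1},
    {"linear": [0, 0, 0], "angular": [0, 0, 0], "claw": -1}
  ]
}}

```text
time: 18.78
position: [458.1, 7.8, 197.6]
tcp_rot: [-0.0, 0.707, 0.707, -0.0]
contact_force: [0.1, -0.7, -0.7]
grip_width: 42.8
gripper_force: 42.0
```

Emit:
{"method": "apply_moves", "body": {
  "rows": [
    {"linear": [0, 0, 0.1], "angular": [0, 0, 0], "claw": -1},
    {"linear": [0, 0, 0.15], "angular": [0, 0, 0], "claw": -1},
    {"linear": [0, 0, 0.15], "angular": [0, 0, 0], "claw": -1},
    {"linear": [0, 0, 0.15], "angular": [0, 0, 0], "claw": -1},
    {"linear": [0, 0, 0.08], "angular": [0, 0, 0], "claw": -1},
    {"linear": [0, 0, 0.03], "angular": [0, 0, 0], "claw": -1},
    {"linear": [0, 0, 0.015], "angular": [0, 0, 0], "claw": -1},
    {"linear": [0, 0, 0.01], "angular": [0, 0, 0], "claw": -1},
    {"linear": [0, 0, 0.005], "angular": [0, 0, 0], "claw": -1},
    {"linear": [0, 0, 0.005], "angular": [0, 0, 0], "claw": -1},
    {"linear": [0, 0, 0.005], "angular": [0, 0, 0], "claw": -1},
    {"linear": [0, 0, 0], "angular": [0, 0, 0], "claw": -1},
    {"linear": [0, 0, 0], "angular": [0, 0, 0], "claw": -1}
  ]
}}

```text
time: 19.87
position: [459.9, 7.7, 60.0]
tcp_rot: [0.001, 0.707, 0.707, 0.001]
contact_force: [-0.3, 0.5, 5.3]
grip_width: 42.9
gripper_force: 42.5
```

Emit:
{"method": "apply_moves", "body": {
  "rows": [
    {"linear": [0, 0, 0], "angular": [0, 0, 0], "claw": 0.3},
    {"linear": [0, 0, 0], "angular": [0, 0, 0], "claw": 0.6},
    {"linear": [0, 0, 0], "angular": [0, 0, 0], "claw": 1},
    {"linear": [0, 0, 0], "angular": [0, 0, 0], "claw": 1},
    {"linear": [0, 0, 0], "angular": [0, 0, 0], "claw": 1},
    {"linear": [0, 0, 0], "angular": [0, 0, 0], "claw": 1},
    {"linear": [0, 0, -0.05], "angular": [0, 0, 0], "claw": 1},
    {"linear": [0, 0, -0.1], "angular": [0, 0, 0], "claw": 1},
    {"linear": [0, 0, -0.15], "angular": [0, 0, 0], "claw": 1},
    {"linear": [0, 0, -0.15], "angular": [0, 0, 0], "claw": 1},
    {"linear": [0, 0, -0.15], "angular": [0, 0, 0], "claw": 1},
    {"linear": [0, 0, -0.1], "angular": [0, 0, 0], "claw": 1},
    {"linear": [0, 0, 0], "angular": [0, 0, 0], "claw": 1}
  ]
}}

```text
time: 20.95
position: [461.6, 7.5, 205.1]
tcp_rot: [0.004, 0.707, 0.707, 0.003]
contact_force: [0.6, -0.3, -0.0]
grip_width: 85.1
gripper_force: 0.0
```

Emit:
{"method": "apply_moves", "body": {
  "rows": [
    {"linear": [-0.018, 0.061, 0], "angular": [0, 0, 0], "claw": 1},
    {"linear": [-0.033, 0.119, 0], "angular": [0, 0, 0], "claw": 1},
    {"linear": [-0.033, 0.119, 0], "angular": [0, 0, 0], "claw": 1},
    {"linear": [-0.033, 0.119, 0], "angular": [0, 0, 0], "claw": 1},
    {"linear": [-0.033, 0.119, 0], "angular": [0, 0, 0], "claw": 1},
    {"linear": [-0.033, 0.119, 0], "angular": [0, 0, 0], "claw": 1},
    {"linear": [-0.033, 0.119, 0], "angular": [0, 0, 0], "claw": 1},
    {"linear": [-0.033, 0.119, 0], "angular": [0, 0, 0], "claw": 1},
    {"linear": [-0.018, 0.061, 0], "angular": [0, 0, 0], "claw": 1},
    {"linear": [0, 0, 0], "angular": [0, 0, 0], "claw": 1},
    {"linear": [0, 0, 0], "angular": [0, 0, 0], "claw": 1},
    {"linear": [0, 0, 0], "angular": [0, 0, 0], "claw": 1}
  ]
}}

```text
time: 21.95
position: [648.6, -45.5, 197.6]
tcp_rot: [-0.001, 0.707, 0.707, -0.0]
contact_force: [-0.4, -0.7, -0.7]
grip_width: 85.3
gripper_force: 0.0
```

```bash
python3 - <<'E'
from h import *
cv2.imwrite('pics/p4.png',np.hstack([cv2.resize(arm.grab_frame(n)[:,:,::-1],(400,300)) for n in('wrist','scene')]));print(arm.sense()['position'])
E
```

```text
[648.59595906 -45.44891106 198.11014562]
```

View pics/p4.png

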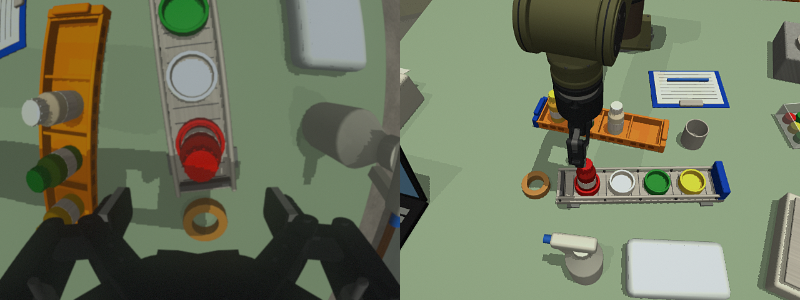

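Yellow, green and white all stand in the rack, and the red cap is centred under the tool at (203,163).

Emit:
{"method": "apply_moves", "body": {
  "rows": [
    {"linear": [0, 0, 0.1], "angular": [0, 0, 0], "claw": 1},
    {"linear": [0, 0, 0.125], "angular": [0, 0, 0], "claw": 1},
    {"linear": [0, 0, 0.125], "angular": [0, 0, 0], "claw": 1},
    {"linear": [0, 0, 0.125], "angular": [0, 0, 0], "claw": 1},
    {"linear": [0, 0, 0.085], "angular": [0, 0, 0], "claw": 1},
    {"linear": [0, 0, 0.04], "angular": [0, 0, 0], "claw": 1},
    {"linear": [0, 0, 0], "angular": [0, 0, 0], "claw": 1},
    {"linear": [0, 0, 0], "angular": [0, 0, 0], "claw": 1},
    {"linear": [0, 0, 0], "angular": [0, 0, 0], "claw": -1},
    {"linear": [0, 0, 0], "angular": [0, 0, 0], "claw": -1},
    {"linear": [0, 0, 0], "angular": [0, 0, 0], "claw": -1},
    {"linear": [0, 0, 0], "angular": [0, 0, 0], "claw": -1},
    {"linear": [0, 0, 0], "angular": [0, 0, 0], "claw": -1},
    {"linear": [0, 0, 0], "angular": [0, 0, 0], "claw": -1},
    {"linear": [0, 0, 0], "angular": [0, 0, 0], "claw": -1},
    {"linear": [0, 0, 0], "angular": [0, 0, 0], "claw": -1}
  ]
}}

```text
time: 23.38
position: [650.6, -45.9, 80.0]
tcp_rot: [0.001, 0.707, 0.707, 0.001]
contact_force: [-0.5, 0.2, 6.3]
grip_width: 43.4
gripper_force: 40.9
```

Emit:
{"method": "apply_moves", "body": {
  "rows": [
    {"linear": [0, 0, -0.08], "angular": [0, 0, 0], "claw": -1},
    {"linear": [0, 0, -0.15], "angular": [0, 0, 0], "claw": -1},
    {"linear": [0, 0, -0.15], "angular": [0, 0, 0], "claw": -1},
    {"linear": [0, 0, -0.15], "angular": [0, 0, 0], "claw": -1},
    {"linear": [0, 0, -0.07], "angular": [0, 0, 0], "claw": -1},
    {"linear": [0.044, -0.0565, 0], "angular": [0, 0, 0], "claw": -1},
    {"linear": [0.085, -0.112, 0], "angular": [0, 0, 0], "claw": -1},
    {"linear": [0.085, -0.112, 0], "angular": [0, 0, 0], "claw": -1},
    {"linear": [0.085, -0.112, 0], "angular": [0, 0, 0], "claw": -1},
    {"linear": [0.085, -0.112, 0], "angular": [0, 0, 0], "claw": -1},
    {"linear": [0.085, -0.112, 0], "angular": [0, 0, 0], "claw": -1},
    {"linear": [0.085, -0.112, 0], "angular": [0, 0, 0], "claw": -1},
    {"linear": [0.085, -0.112, 0], "angular": [0, 0, 0], "claw": -1},
    {"linear": [0.044, -0.0565, 0], "angular": [0, 0, 0], "claw": -1},
    {"linear": [0, 0, 0], "angular": [0, 0, 0], "claw": -1},
    {"linear": [0, 0, 0], "angular": [0, 0, 0], "claw": -1}
  ]
}}

```text
time: 24.72
position: [470.1, 91.1, 197.9]
tcp_rot: [0.0, 0.707, 0.707, -0.0]
contact_force: [0.7, -0.3, -0.6]
grip_width: 42.9
gripper_force: 42.2
```

Emit:
{"method": "apply_moves", "body": {
  "rows": [
    {"linear": [0, 0, 0.1], "angular": [0, 0, 0], "claw": -1},
    {"linear": [0, 0, 0.15], "angular": [0, 0, 0], "claw": -1},
    {"linear": [0, 0, 0.15], "angular": [0, 0, 0], "claw": -1},
    {"linear": [0, 0, 0.15], "angular": [0, 0, 0], "claw": -1},
    {"linear": [0, 0, 0.08], "angular": [0, 0, 0], "claw": -1},
    {"linear": [0, 0, 0.03], "angular": [0, 0, 0], "claw": -1},
    {"linear": [0, 0, 0.015], "angular": [0, 0, 0], "claw": -1},
    {"linear": [0, 0, 0.01], "angular": [0, 0, 0], "claw": -1},
    {"linear": [0, 0, 0.005], "angular": [0, 0, 0], "claw": -1},
    {"linear": [0, 0, 0.005], "angular": [0, 0, 0], "claw": -1},
    {"linear": [0, 0, 0.005], "angular": [0, 0, 0], "claw": -1},
    {"linear": [0, 0, 0], "angular": [0, 0, 0], "claw": -1},
    {"linear": [0, 0, 0], "angular": [0, 0, 0], "claw": -1}
  ]
}}

```text
time: 25.8
position: [471.6, 91.0, 60.0]
tcp_rot: [0.001, 0.707, 0.707, 0.001]
contact_force: [-0.7, -0.6, 5.9]
grip_width: 42.8
gripper_force: 42.7
```

Next I release, rise, and back off to the left to get a clear view.

Emit:
{"method": "apply_moves", "body": {
  "rows": [
    {"linear": [0, 0, 0], "angular": [0, 0, 0], "claw": 0.3},
    {"linear": [0, 0, 0], "angular": [0, 0, 0], "claw": 0.6},
    {"linear": [0, 0, 0], "angular": [0, 0, 0], "claw": 1},
    {"linear": [0, 0, 0], "angular": [0, 0, 0], "claw": 1},
    {"linear": [0, 0, 0], "angular": [0, 0, 0], "claw": 1},
    {"linear": [0, 0, 0], "angular": [0, 0, 0], "claw": 1},
    {"linear": [0, 0, -0.05], "angular": [0, 0, 0], "claw": 1},
    {"linear": [0, 0, -0.1], "angular": [0, 0, 0], "claw": 1},
    {"linear": [0, 0, -0.15], "angular": [0, 0, 0], "claw": 1},
    {"linear": [0, 0, -0.15], "angular": [0, 0, 0], "claw": 1},
    {"linear": [0, 0, -0.15], "angular": [0, 0, 0], "claw": 1},
    {"linear": [0, 0, -0.15], "angular": [0, 0, 0], "claw": 1},
    {"linear": [0, 0, -0.1], "angular": [0, 0, 0], "claw": 1},
    {"linear": [0, 0, 0], "angular": [0, 0, 0], "claw": 1}
  ]
}}

```text
time: 26.97
position: [473.0, 91.2, 235.3]
tcp_rot: [0.004, 0.707, 0.707, 0.004]
contact_force: [0.6, -0.4, 0.9]
grip_width: 85.5
gripper_force: 0.0
```

Emit:
{"method": "apply_moves", "body": {
  "rows": [
    {"linear": [0.06, 0, 0], "angular": [0, 0, 0], "claw": 1},
    {"linear": [0.12, 0, 0], "angular": [0, 0, 0], "claw": 1},
    {"linear": [0.12, 0, 0], "angular": [0, 0, 0], "claw": 1},
    {"linear": [0.12, 0, 0], "angular": [0, 0, 0], "claw": 1},
    {"linear": [0.12, 0, 0], "angular": [0, 0, 0], "claw": 1},
    {"linear": [0.12, 0, 0], "angular": [0, 0, 0], "claw": 1},
    {"linear": [0.12, 0, 0], "angular": [0, 0, 0], "claw": 1},
    {"linear": [0.12, 0, 0], "angular": [0, 0, 0], "claw": 1},
    {"linear": [0.06, 0, 0], "angular": [0, 0, 0], "claw": 1},
    {"linear": [0, 0, 0], "angular": [0, 0, 0], "claw": 1},
    {"linear": [0, 0, 0], "angular": [0, 0, 0], "claw": 1},
    {"linear": [0, 0, 0], "angular": [0, 0, 0], "claw": 1}
  ]
}}

```text
time: 27.97
position: [470.3, 282.1, 228.0]
tcp_rot: [0.0, 0.708, 0.707, -0.0]
contact_force: [0.6, 0.2, -1.2]
grip_width: 85.4
gripper_force: 0.0
```

```bash
python3 - <<'E'
from h import *
cv2.imwrite('pics/p5.png',np.hstack([cv2.resize(arm.grab_frame(n)[:,:,::-1],(400,300)) for n in('top','scene')]));s=arm.sense();print(s['position'],s['time'],s['joint_vel'])
E
```

```text
[470.46732909 281.90146804 228.20530027] 28.0667 [-0.0010093  -0.00073368 -0.00184914  0.00357142 -0.00182152  0.00059932]
```

View pics/p5.png

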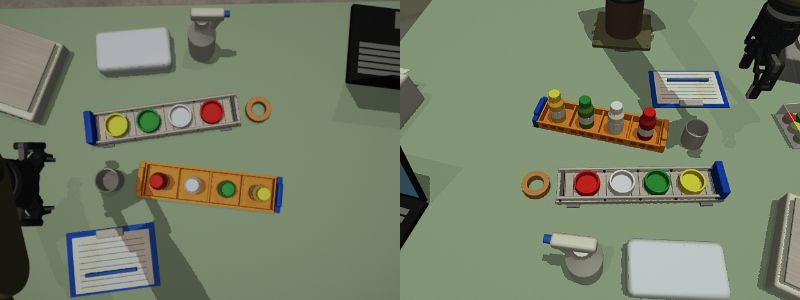

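All four bottles stand upright in their cells, in the order yellow, green, white, red from the blue plate, and the arm is clear of them.

```bash
python3 -c "
from rig import arm
print(arm.job_done())"
```

```text
the job is handed in; nothing more can be done
None
```

All four bottles are standing upright in the rack, in order yellow, green, white, red from the blue end plate; I handed the job in at about 28 s, and no verdict came back.

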